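# Change over a V-groove drilling jig

### The arm

A 6-joint arm with a two-finger parallel gripper is mounted at the origin on a cart in front of the work surface, level with it; the furniture and walls round the work are solid. World frame = base frame: x ahead of the robot, y to its left, z up, the work surface at z = 0. Lengths are in m, angles in rad, forces in N, time in s.
With the tool pointing down it reaches from about 0.375 to 0.975 m from the base axis. Payload 3.8 kg.
Tool frame: the origin (TCP) lies midway between the tips of the shut fingers; the grasp point (between the pads) lies 19 mm behind it; z points along the fingers, y is the line along which they close (so a half turn about z gives the same grasp; the last joint's range is limited). The gripper opens to 88 mm and grips with 3 to 60 N. Pads are 18 mm wide; open, the fingers measure 123 mm over their backs; the gripper's body (75 mm by 187 mm) begins 45 mm behind the grasp point.
Start: joints at [1.31, 0.264, 1.604, -0, 1.274, -0.037], TCP at [0.15, 0.658, 0.239] pointing down, gripper open.
Joint ranges: [-2.63, 2.63], [-0.94, 2.18], [0.31, 2.57], [-1.31, 4.45], [0, 2.66], [-2.55, 2.55]. Speed limits (rad/s): [2.57, 2.57, 3.14, 3.14, 3.14, 3.14].

### API

Orientations are given as a rotation vector (axis times angle).
In Python, from cell import manip, inverse_kinematics, cams, order gives the robot as it stands. Calls block until the motion is done:
- manip.move_pose(position, orientation): joint-space move of the TCP to a pose.
- manip.move_linear(position, rate=0.15, rot=None): straight line of the TCP; rot=None keeps the orientation; rate is the mean speed in m/s.
- manip.set_joints(angles): joint-space move.
- manip.set_gripper(opening, force=None): finger opening in m; force is the grip in N (None keeps the last); returns when the fingers have stopped.
- manip.dwell(seconds).
- inverse_kinematics(position, orientation): joint angles nearest the present ones, or None.
- manip.state(): the state.
- cams.capture(name): name is "scene" or "side" or "wrist"; returns a dict with "image" (420x560x3 uint8, blue, green, red), "z_map" (420x560 float32, m along the optical axis (not along the pixel's ray), 0 where there is no reading), "intrinsics" (3x3 intrinsics, pixels), "position" and "orientation" of the camera in the world; the wrist camera has in their place "T_tool_cam" (4x4, takes a point from camera to tool coordinates, whose origin is the TCP and whose axes are the flange's). Camera axes: x right, y down, z forward; pixel columns grow to the right and rows downward; lengths in m; the calibration is good to about 2 mm. A picture is of the moment at which its call begins: read the wrist's pose just before it.
A pose or a line that the arm cannot do raises manip.IKError and nothing moves.
- order.close_job(): hands the job in; it is judged then, once.
The state is a dict: "clock": time; "joint_pos": joint angles; "joint_velocities": joint speeds; "tau": joint torques, N m; "tool_pos": TCP position; "tcp_rot": TCP orientation; "contact_force": force on the tool from outside, world axes, zero at the start; "moment": the same for the moment, N m; "gripper_width": finger opening in m; "grasp_force": force on a finger pad.
Only numpy, scipy, OpenCV 4.12 (cv2) and the standard library are available. Lean on these libraries where they do the work, as an engineer would, in place of code of your own. Each camera call takes 0.05 s, during which the arm holds its last target. There are 200 camera calls.

### The job

Change over the drilling jig. Unlock the keeper bar by pressing the sprung knob down and turning it, take the drilled handle blanks out of the grooves and put them in the wooden tray, then lay every new blank in a groove of its own and push it gently along the groove under the clear guard until it is fully home against the bush plate. Finally turn the bar back behind the blanks until the knob springs up locked; leave the other things on the table alone.

Things in the scene. Friction and masses are not known exactly. Their poses are not given: they have to be found in the camera images.
- jig: Drilling jig fixed to the table: plywood base 200 x 258 mm, aluminium block with three V-grooves side by side. Origin on the table, midway along the middle groove; x points along the grooves to the upright steel bush plate (their stop), y left, z up. Grooves at y = +58, 0, -58 mm, from x = -85 mm (open end, robot side) to +85 mm (face of the bush plate, 57 mm high, a brass bush on each groove).
- home1 (a point): Where a blank's centre is when fully home in the middle groove: jig x = 32.5, y = 0 mm, 33 mm above the table. The V has 45-degree flanks, its bottom 9 mm and the flat ridges between the grooves (28 mm wide) 24 mm above the table; the top of a blank in a groove is 47 mm above the table. 30 mm remain between blanks in neighbouring grooves.
- home0 (a point): The same as home1 for the groove at jig y = +58 mm
- home2 (a point): The same as home1 for the groove at jig y = -58 mm
- guard (a point): Middle of the robot-side edge of the fixed clear guard, 54 mm above the table. The guard roofs the grooves from jig x = +49 to +85 mm, y = -103 to +103 mm, underside 51 mm, top 57 mm (screw heads 60) above the table. Blanks pass under it only lengthwise: lay one in with its centre at jig x = -5 mm or less and push it from there; a blank that is home shows its last 69 mm.
- keeper (a joint): Turn of the keeper bar about the upright spindle, rad: 0 = closed, the bar points to the jig's +y across all grooves, 3.5 mm behind the tails of blanks that are home (one that is not home is in its way); grows anticlockwise from above to 1.3 = open, bar toward the robot, clear of the grooves. Locked at both ends; it turns, with light friction, only while the knob is pressed.
- bar_tip (a point): On the steel keeper bar, 198 mm from the spindle, 5 mm short of its rounded end, 34 mm above the table. The bar is 10 mm wide and lies between 28 and 40 mm above the table.
- knob (a joint): How far the knob is pressed down, m: 0 = up, 0.006 = fully down. Its lug is free of the notch from about 0.004 on; the spring takes about 3 N at the top and 8 N fully down. Let go within 0.06 rad of either end of the bar's turn, the knob springs up and locks the bar; let go between them it stays down about 0.0035 and the bar stays where it is.
- knob_top (a point): Centre of the top of the black T-shaped knob when up, on the spindle: jig x = -28.5, y = -126 mm, 86 mm above the table. Its upright grip plate, 48 mm long (in line with the keeper bar and turning with it), 14 mm wide, 30 mm high, stands on a disc 36 mm across whose top is 56 mm above the table.
- tray: Plywood tray fixed to the table, 220 mm (x) x 150 mm (y) x 36 mm high, walls and floor 6 mm thick. Origin at the centre of its underside, z up.
- new0: New handle blank: plain wooden bar, 28 mm square with its four long edges planed off at 45 degrees by 4 mm (they seat on the flanks of a V), 105 mm long, solid ends, about 85 g, lying on the table at the start. Origin at its centre, x along its length; either end may go first. May be absent.
- new1: New handle blank: plain wooden bar, 28 mm square with its four long edges planed off at 45 degrees by 4 mm (they seat on the flanks of a V), 105 mm long, solid ends, about 85 g, lying on the table at the start. Origin at its centre, x along its length; either end may go first. May be absent.
- new2: New handle blank: plain wooden bar, 28 mm square with its four long edges planed off at 45 degrees by 4 mm (they seat on the flanks of a V), 105 mm long, solid ends, about 85 g, lying on the table at the start. Origin at its centre, x along its length; either end may go first. May be absent.
- drilled0: Drilled handle blank: the same bar (28 mm square, planed edges, 105 mm long) with a dark bore in its +x end; at the start home in a groove of the jig, behind the keeper bar. Origin at its centre, x along its length. May be absent.
- drilled1: Drilled handle blank: the same bar (28 mm square, planed edges, 105 mm long) with a dark bore in its +x end; at the start home in a groove of the jig, behind the keeper bar. Origin at its centre, x along its length. May be absent.
- drilled2: Drilled handle blank: the same bar (28 mm square, planed edges, 105 mm long) with a dark bore in its +x end; at the start home in a groove of the jig, behind the keeper bar. Origin at its centre, x along its length. May be absent.
- baren: Printing baren with a red handle, 70 mm across, 118 mm high; to be left alone. Origin under its centre.
- black_tape: Roll of black tape, 58 mm across, 19 mm high; to be left alone. Origin under its centre.
- ink_jar: Squat ink jar, 49 mm across, 60 mm high; to be left alone. Origin under its centre.
- masking_tape: Roll of masking tape, 98 mm across, 24 mm high; to be left alone. Origin under its centre.

How it is judged:
On the way, in this order (a step that is already met when the one before it is completed fails the run):
1. the keeper bar is swung open (value of joint keeper above 1.2 rad), for 0.2 s.
2. every new blank is fully home in a groove and every drilled blank is in the tray, with the bar still open (value of joint keeper above 0.5 rad and (distance between new0 and home0 below 0.003 m or distance between new0 and home1 below 0.003 m or distance between new0 and home2 below 0.003 m) and (distance between new1 and home0 below 0.003 m or distance between new1 and home1 below 0.003 m or distance between new1 and home2 below 0.003 m) and (distance between new2 and home0 below 0.003 m or distance between new2 and home1 below 0.003 m or distance between new2 and home2 below 0.003 m) and x of drilled0 in the frame of tray between -0.1 and 0.1 m and y of drilled0 in the frame of tray between -0.065 and 0.065 m and z of drilled0 in the frame of tray between 0 and 0.055 m and x of drilled1 in the frame of tray between -0.1 and 0.1 m and y of drilled1 in the frame of tray between -0.065 and 0.065 m and z of drilled1 in the frame of tray between 0 and 0.055 m and x of drilled2 in the frame of tray between -0.1 and 0.1 m and y of drilled2 in the frame of tray between -0.065 and 0.065 m and z of drilled2 in the frame of tray between 0 and 0.055 m), for 0.2 s.
At the end, for the whole second after the job is handed in: Each new blank in a groove of its own, centre within 3 mm of the home point; each drilled blank in the tray (centre inside the walls, under 55 mm high); keeper bar closed (within 0.08 rad), knob up (within 1.5 mm); all at rest ((distance between new0 and home0 below 0.003 m or distance between new0 and home1 below 0.003 m or distance between new0 and home2 below 0.003 m) and (distance between new1 and home0 below 0.003 m or distance between new1 and home1 below 0.003 m or distance between new1 and home2 below 0.003 m) and (distance between new2 and home0 below 0.003 m or distance between new2 and home1 below 0.003 m or distance between new2 and home2 below 0.003 m) and x of drilled0 in the frame of tray between -0.1 and 0.1 m and y of drilled0 in the frame of tray between -0.065 and 0.065 m and z of drilled0 in the frame of tray between 0 and 0.055 m and x of drilled1 in the frame of tray between -0.1 and 0.1 m and y of drilled1 in the frame of tray between -0.065 and 0.065 m and z of drilled1 in the frame of tray between 0 and 0.055 m and x of drilled2 in the frame of tray between -0.1 and 0.1 m and y of drilled2 in the frame of tray between -0.065 and 0.065 m and z of drilled2 in the frame of tray between 0 and 0.055 m and linear speed of each of new0, new1, new2, drilled0, drilled1, drilled2 below 0.02 m/s and value of joint keeper below 0.08 rad and value of joint knob below 0.0015 m); the robot touches nothing.
It fails at once if a blank is rammed against the bush plate by the gripper (over 30 N) ((contact force between new0 and bush_plate above 30 N and contact force between the fingers and new0 above 1 N) or (contact force between new1 and bush_plate above 30 N and contact force between the fingers and new1 above 1 N) or (contact force between new2 and bush_plate above 30 N and contact force between the fingers and new2 above 1 N) or (contact force between drilled0 and bush_plate above 30 N and contact force between the fingers and drilled0 above 1 N) or (contact force between drilled1 and bush_plate above 30 N and contact force between the fingers and drilled1 above 1 N) or (contact force between drilled2 and bush_plate above 30 N and contact force between the fingers and drilled2 above 1 N)).
It fails at once if a bystander (baren, tape rolls, ink jar) is moved by more than 5 cm (distance of any of baren, black_tape, ink_jar, masking_tape from where it was at the start of the episode above 0.05 m).
Of drilled0, drilled1, drilled2 only 2 to 3 are there at a start; the rules pass over those that are not, and their reading is None.
Of new0, new1, new2 only 2 to 3 are there at a start; the rules pass over those that are not, and their reading is None.
At some moment in a run one of new0, new1, new2 may be knocked a few centimetres aside while the robot is not near it.
Once in a run the grip may slacken for a moment while it holds something.
It also fails if it takes over 210 s, if anything falls off the work surface, if the arm or the gripper's body presses on something with over 40 N, if the wrist force passes 120 N, or if a joint passes its speed limit or range.

## Working session

There is one attempt and no reset: what is moved stays moved. The work goes in short steps, each a Python script; the robot and the scene stay as the last script left them, time stands still between calls to the robot, and variables do not carry over. Pictures are saved under pics/ and viewed, at most 14 in all, crops included, and the job is handed in when it is done.

```bash
ls; mkdir -p pics; python3 - <<'E'
from cell import manip, cams
import cv2, numpy as np
for n in ["scene","side"]:
    c=cams.capture(n); np.savez(f"pics/{n}0.npz",**{k:v for k,v in c.items()})
    cv2.imwrite(f"pics/{n}0.png",c["image"]); print(n,c["intrinsics"].tolist(),c["position"],c["orientation"])
s=manip.state(); print({k:np.round(v,3).tolist() for k,v in s.items()})
E
```

```text
pics
scene [[422.354884893642, 0.0, 278.2961638457109], [0.0, 422.354884893642, 211.0735376536878], [0.0, 0.0, 1.0]] [ 0.06565741 -0.58487911  0.67535591] [-2.10702629  0.75327796 -0.37414169]
side [[416.1024626307892, 0.0, 276.69604682926666], [0.0, 416.1024626307892, 212.83933744156445], [0.0, 0.0, 1.0]] [0.31556317 0.7135094  0.7417878 ] [-0.51593374  2.67901492 -1.19219616]
{'clock': 0.1, 'joint_pos': [1.31, 0.265, 1.605, -0.0, 1.274, -0.037], 'joint_velocities': [-0.001, -0.002, -0.004, 0.0, 0.0, 0.0], 'tau': [0.001, -50.362, -35.807, 0.073, 0.023, -0.0], 'tool_pos': [0.15, 0.658, 0.238], 'tcp_rot': [-0.351, -3.122, 0.003], 'contact_force': [0.053, -0.085, 0.344], 'moment': [0.016, 0.042, -0.009], 'grasp_force': 0.0, 'gripper_width': 0.088}
```

View pics/scene0.png

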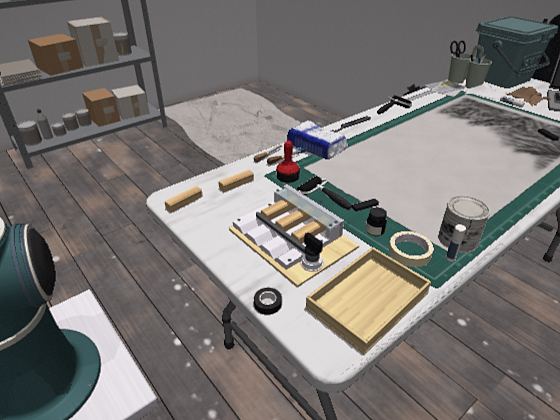

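View pics/side0.png

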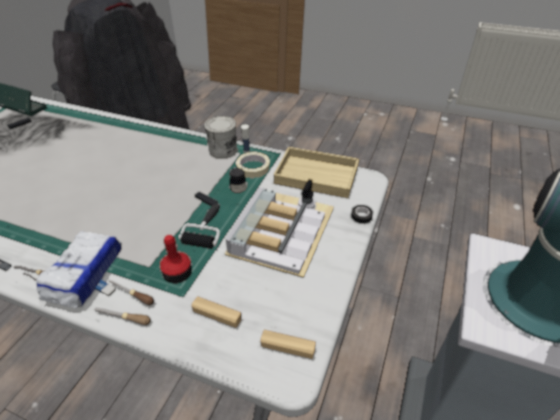

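Scene view: jig around (293,235), knob (312,248), tray (370,297), new blanks at (183,198) and (236,181), baren (288,165), black tape (267,300), ink jar (376,220), masking tape (411,248). Side view: drilled blanks at (280,210), (275,225) and (265,241), and only two new ones at (217,311) and (288,343).

```bash
cat > h.py <<'E'
import numpy as np, cv2
from scipy.spatial.transform import Rotation as R
from cell import manip, cams, inverse_kinematics, order
def cap(name):
    s=manip.state(); c=cams.capture(name)
    if name=="wrist":
        T=np.eye(4); T[:3,:3]=R.from_rotvec(s["tcp_rot"]).as_matrix(); T[:3,3]=s["tool_pos"]
        T=T@np.array(c["T_tool_cam"])
    else:
        T=np.eye(4); T[:3,:3]=R.from_rotvec(c["orientation"]).as_matrix(); T[:3,3]=c["position"]
    return c["image"],c["z_map"],c["intrinsics"],T
def cloud(z,K,T):
    v,u=np.mgrid[:z.shape[0],:z.shape[1]]
    P=np.stack([(u-K[0,2])/K[0,0]*z,(v-K[1,2])/K[1,1]*z,z],-1)
    P=P@T[:3,:3].T+T[:3,3]; P[z==0]=np.nan; return P
def ray(u,v,h,K,T):
    d=T[:3,:3]@np.array([(u-K[0,2])/K[0,0],(v-K[1,2])/K[1,1],1]); return T[:3,3]+d*(h-T[2,3])/d[2]
def rot(yaw):  # tool down; tool x axis at yaw, closing axis (y) at yaw-90deg
    return (R.from_euler('z',yaw)*R.from_rotvec([np.pi,0,0])).as_rotvec()
E
python3 - <<'E'
from h import *
for n,px in (("scene",dict(na=(183,198),nb=(236,181),tray=(370,297),tape=(267,300),knob=(314,238),baren=(288,165),jar=(376,212),mt=(411,248),jig=(310,218))),("side",dict(na=(288,343),nb=(217,311),knob=(308,185),d0=(280,210),d2=(265,241),tape=(362,214)))):
    img,z,K,T=cap(n); P=cloud(z,K,T)
    for k,(u,v) in px.items(): print(n,k,np.round(np.nanmedian(P[v-1:v+2,u-1:u+2].reshape(-1,3),0),3))
    hsv=cv2.cvtColor(img,cv2.COLOR_BGR2HSV)
    m=((hsv[...,0]>8)&(hsv[...,0]<28)&(hsv[...,1]>80)&(P[...,2]>.01)&(P[...,2]<.06)&(P[...,0]<1.2)).astype(np.uint8)
    nn,l,st,ce=cv2.connectedComponentsWithStats(m)
    for i in range(1,nn):
        if st[i,4]>60:
            q=P[l==i]; print(n,st[i].tolist(),np.round(np.nanmedian(q,0),3),np.round(np.nanpercentile(q,2,0),3),np.round(np.nanpercentile(q,98,0),3))
E
```

```text
scene na [0.455 0.299 0.026]
scene nb [0.617 0.284 0.021]
scene tray [ 0.592 -0.242  0.004]
scene tape [ 0.423 -0.108 -0.001]
scene knob [ 0.565 -0.094  0.083]
scene baren [0.753 0.216 0.054]
scene jar [ 0.768 -0.098  0.061]
scene mt [ 0.788 -0.199  0.001]
scene jig [0.659 0.018 0.024]
scene [267, 155, 17, 9, 64] [0.783 0.317 0.018] [0.763 0.312 0.011] [0.817 0.327 0.024]
scene [219, 170, 34, 20, 322] [0.619 0.286 0.024] [0.572 0.279 0.01 ] [0.673 0.306 0.029]
scene [165, 187, 37, 24, 386] [0.456 0.301 0.025] [0.409 0.29  0.011] [0.509 0.32  0.029]
scene [261, 200, 34, 20, 344] [0.607 0.081 0.043] [0.568 0.075 0.025] [0.647 0.123 0.048]
scene [276, 210, 34, 21, 355] [0.606 0.023 0.044] [0.568 0.018 0.027] [0.649 0.042 0.048]
scene [292, 220, 34, 23, 331] [ 0.61  -0.033  0.044] [ 0.569 -0.04   0.026] [ 0.65  -0.014  0.048]
scene [306, 248, 125, 103, 2466] [ 0.56  -0.248  0.027] [ 0.47  -0.323  0.011] [ 0.692 -0.166  0.036]
side na [0.461 0.315 0.028]
side nb [0.621 0.301 0.029]
side knob [ 0.561 -0.09   0.085]
side d0 [ 0.608 -0.015  0.046]
side d2 [0.601 0.099 0.047]
side tape [ 0.41
[... 418 characters left out ...]
, 218, 31, 16, 260] [0.605 0.043 0.044] [0.572 0.032 0.03 ] [0.641 0.047 0.05 ]
side [248, 233, 32, 18, 288] [0.604 0.101 0.045] [0.57  0.089 0.03 ] [0.639 0.105 0.05 ]
side [133, 292, 20, 12, 113] [0.783 0.325 0.022] [0.766 0.319 0.017] [0.813 0.331 0.027]
side [197, 299, 34, 13, 99] [0.639 0.292 0.029] [0.599 0.288 0.026] [0.672 0.296 0.031]
side [193, 305, 47, 22, 305] [0.616 0.308 0.022] [0.576 0.293 0.011] [0.672 0.31  0.029]
side [128, 316, 21, 8, 109] [0.761 0.371 0.019] [0.746 0.363 0.014] [0.788 0.375 0.023]
side [264, 332, 38, 11, 127] [0.481 0.308 0.028] [0.441 0.301 0.026] [0.51  0.315 0.031]
side [262, 340, 52, 18, 331] [0.458 0.321 0.022] [0.413 0.313 0.011] [0.508 0.328 0.029]
```

Two new blanks and three drilled ones; jig nearly square with the world. Closer look from the wrist.

```bash
python3 - <<'E'
from h import *
manip.move_pose([0.52,0.03,0.42],rot(np.pi))
img,z,K,T=cap("wrist"); np.savez("pics/w1.npz",img=img,z=z,K=K,T=T); cv2.imwrite("pics/w1.png",img)
print(T.round(3), manip.state()["joint_pos"].round(2), manip.state()["clock"],K)
E
```

```text
[[-0.001  0.947  0.32   0.435]
 [ 1.     0.001  0.     0.03 ]
 [ 0.     0.32  -0.947  0.565]
 [ 0.     0.     0.     1.   ]] [ 0.01 -0.09  1.66  0.    1.57 -1.56] 2.9083 [[291.32461357   0.         286.31633371]
 [  0.         291.32461357 205.78375507]
 [  0.           0.           1.        ]]
```

View pics/w1.png

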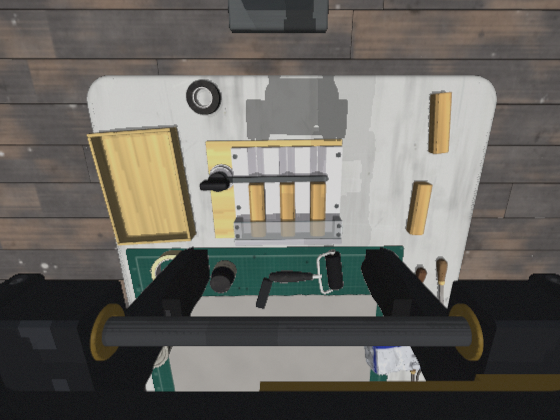

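Wrist view: drilled blanks at (258,202), (287,202), (317,202), keeper bar across at row 179, knob top (213,183), new blanks (440,123) and (421,209), tray (147,185).

```bash
cat >> h.py <<'E'
def wood(img,z,K,T,hmin,hmax):
    """rects (centre,yaw,len,wid) of wooden pieces whose top lies between hmin and hmax"""
    P=cloud(z,K,T); hsv=cv2.cvtColor(img,cv2.COLOR_BGR2HSV)
    m=((hsv[...,0]>8)&(hsv[...,0]<28)&(hsv[...,1]>80)&(P[...,2]>hmin)&(P[...,2]<hmax)).astype(np.uint8)
    n,l,st,ce=cv2.connectedComponentsWithStats(m); out=[]
    for i in range(1,n):
        if st[i,4]<150: continue
        q=P[l==i]; h=np.median(q[:,2])
        v,u=np.nonzero(l==i); d=np.stack([(u-K[0,2])/K[0,0],(v-K[1,2])/K[1,1],np.ones(len(u))],-1)@T[:3,:3].T
        w=(T[:3,3]+d*((h-T[2,3])/d[:,2])[:,None])[:,:2]
        (c,s,a)=cv2.minAreaRect((w*1000).astype(np.float32)); a=np.radians(a)
        if s[0]<s[1]: s=s[::-1]; a+=np.pi/2
        a=(a+np.pi/2)%np.pi-np.pi/2
        out.append((c[0]/1000,c[1]/1000,h,a,s[0],s[1]))
    return out
E
python3 - <<'E'
from h import *
d=np.load("pics/w1.npz"); img,z,K,T=[d[k] for k in("img","z","K","T")]; P=cloud(z,K,T)
for n,(a,b) in dict(new=(.018,.035),drilled=(.040,.05)).items():
    for o in wood(img,z,K,T,a,b): print(n,np.round(o,3))
def rect(m,name):
    q=P[m]; c,s,a=cv2.minAreaRect((q[:,:2]*1000).astype(np.float32)); print(name,np.round(c,1),np.round(s,1),round(a,2),np.median(q,0).round(3),len(q))
X,Y,Z=P[...,0],P[...,1],P[...,2]
rect((Z>.075)&(Z<.1)&(abs(X-.56)<.06)&(abs(Y+.09)<.06),"knobtop")
rect((Z>.035)&(Z<.044)&(abs(X-.56)<.02)&(Y>-.05)&(Y<.16),"bar")
rect((Z>.028)&(Z<.042)&(Y<-.12)&(X<.75)&(X>.42)&(Y>-.36),"tray rim")
rect((Z>.018)&(Z<.026)&(X>.48)&(X<.54)&(Y>-.08)&(Y<.16),"block rear")
rect((Z>.05)&(Z<.064)&(X>.62)&(X<.7)&(Y>-.1)&(Y<.16),"guard")
rect((Z>.003)&(Z<.1)&(X>.35)&(X<.48)&(Y>-.2)&(Y<-.02),"tape")
for u,v in ((213,183),(200,184),(227,182),(278,202),(258,202),(255,179),(320,179),(165,265),(222,280)): print(u,v,P[v,u].round(4))
E
```

```text
new [4.62000e-01 3.05000e-01 2.70000e-02 1.39000e-01 1.03997e+02 3.02210e+01]
new [ 5.85000e-01 -2.43000e-01  2.90000e-02  7.00000e-02  2.20781e+02
  1.58214e+02]
new [ 6.24000e-01  2.91000e-01  2.70000e-02 -2.10000e-02  1.06023e+02
  2.99470e+01]
drilled [6.0300e-01 3.1000e-02 4.6000e-02 9.0000e-03 7.2876e+01 2.6344e+01]
drilled [6.0300e-01 8.9000e-02 4.6000e-02 2.8000e-02 7.2844e+01 2.5910e+01]
drilled [ 6.0400e-01 -2.6000e-02  4.6000e-02  1.3000e-02  7.1210e+01  2.7641e+01]
knobtop [561.4 -94.2] [12.8 46.4] 0.04 [ 0.56  -0.093  0.085] 236
bar [567.   28.7] [ 23.5 157.1] 0.76 [0.561 0.029 0.04 ] 560
tray rim [ 610.4 -241.3] [273.8 151.2] 3.95 [ 0.573 -0.253  0.035] 1603
block rear [522.5  30.4] [ 37.4 206. ] 0.97 [0.521 0.041 0.023] 1587
guard [661.3  32.6] [ 49.2 205.8] 0.6 [0.66  0.033 0.056] 2569
tape [ 431.6 -120.3] [ 84.3 168.4] 6.05 [ 0.421 -0.123  0.018] 866
213 183 [ 0.5569 -0.0944  0.0847]
200 184 [ 0.5586 -0.1165  0.0852]
227 182 [ 0.5571 -0.0722  0.0769]
278 202 [0.6106 0.0138 0.0231]
258 202 [ 0.6024 -0.0227  0.0487]
255 179 [ 0.5605 -0.0277  0.0406]
320 179 [0.5604 0.0922 0.0401]
165 265 [ 0.7632 -0.236   0.0014]
222 280 [ 0.7615 -0.098   0.0625]
```

```bash
cat >> h.py <<'E'
J0=np.array([.5887,.0315]); JY=.01; TR=np.array([.584,-.243]); TY=.07
def J(x,y): return J0+R.from_euler('z',JY).as_matrix()[:2,:2]@[x,y]
def st(m=""):
    s=manip.state(); print(m,"t%.1f"%s["clock"],"p",s["tool_pos"].round(4),"F",s["contact_force"].round(1),"Mz %.2f"%s["moment"][2],"w %.4f g %.1f"%(s["gripper_width"],s["grasp_force"])); return s
def P3(xy,z): return [xy[0],xy[1],z]
E
python3 - <<'E'
from h import *
k=np.array([.5605,-.0945]); y0=np.pi/2+JY
manip.set_gripper(.044)
manip.move_pose(P3(k,.15),rot(y0))
manip.move_linear(P3(k,.062),.12); st("down")
manip.set_gripper(0,30); st("grip")
manip.move_linear(P3(k,.0560),.02); s=st("pressed")
if abs(s["contact_force"][2])>3:
  for a in (.1,.4,.8,1.1,1.27):
    q=inverse_kinematics(P3(k,.056),rot(y0+a)); manip.set_joints(q); st(a)
img,z,K,T=cap("scene"); cv2.imwrite("pics/s2.png",cv2.resize(img[150:330,180:440],None,fx=2.5,fy=2.5))
E
```

```text
down t5.8 p [ 0.5613 -0.0946  0.0628] F [0.9 0.3 0. ] Mz 0.02 w 0.0437 g 0.0
grip t6.3 p [ 0.5642 -0.0946  0.0629] F [ 9.6  0.6 -6.9] Mz 0.13 w 0.0137 g 30.0
pressed t6.8 p [ 0.5643 -0.0947  0.0587] F [4.5 2.  6.6] Mz 0.14 w 0.0139 g 30.0
0.1 t7.0 p [ 0.5643 -0.0947  0.0588] F [4.3 1.6 6.6] Mz 0.05 w 0.0138 g 30.0
0.4 t7.4 p [ 0.5643 -0.0947  0.0588] F [3.8 1.9 5.8] Mz 0.06 w 0.0138 g 30.0
0.8 t7.9 p [ 0.5643 -0.0947  0.0588] F [4.4 2.2 5.9] Mz 0.08 w 0.0140 g 30.0
1.1 t8.3 p [ 0.5643 -0.0947  0.0588] F [3.7 1.3 4.9] Mz 0.06 w 0.0135 g 30.0
1.27 t8.6 p [ 0.5643 -0.0947  0.0588] F [4.1 1.7 5.9] Mz 0.07 w 0.0134 g 30.0
```

View pics/s2.png

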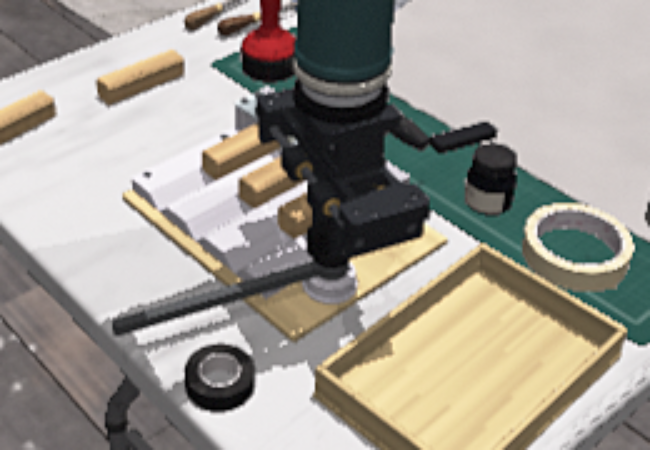

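The bar now points toward the robot (crop: tip near (120,325), spindle at (330,285)). Turn the last bit, release, and check from above.

```bash
python3 - <<'E'
from h import *
k=np.array([.5635,-.0945]); y0=np.pi/2+JY
manip.set_joints(inverse_kinematics(P3(k,.056),rot(y0+1.31))); st()
manip.set_gripper(.04); st("open")
manip.move_linear(P3(k,.15),.15)
manip.move_pose([.50,0.03,.36],rot(np.pi)); manip.dwell(.2)
img,z,K,T=cap("wrist"); P=cloud(z,K,T); X,Y,Z=[P[...,i] for i in range(3)]
def rect(m,name):
    q=P[m]; c,s,a=cv2.minAreaRect((q[:,:2]*1000).astype(np.float32)); print(name,np.round(c,1),np.round(s,1),round(a,2),np.median(q,0).round(3),len(q))
rect((Z>.07)&(Z<.1)&(abs(X-.56)<.06)&(abs(Y+.09)<.06),"knobtop")
q=(Z>.034)&(Z<.046)&(X<.53)&(Y<-.02)&(Y>-.14)&(X>.36); rect(q,"bar")
rect((Z>.018)&(Z<.028)&(X>.48)&(X<.53)&(Y>-.06)&(Y<.16),"block rear")
for o in wood(img,z,K,T,.04,.05): print(np.round(o,4))
for o in wood(img,z,K,T,.02,.033): print("n",np.round(o,4))
np.savez("pics/w2.npz",img=img,z=z,K=K,T=T)
E
```

```text
t8.9 p [ 0.5644 -0.0946  0.0576] F [-2.1  1.2  8.2] Mz -0.16 w 0.0136 g 30.0
open t9.4 p [ 0.5632 -0.0944  0.0556] F [ 0.3 -0.9 -0.1] Mz 0.01 w 0.0403 g 0.0
knobtop [562.1 -94.9] [14.5 48.3] 75.38 [ 0.56  -0.093  0.085] 320
bar [448.9 -65.5] [ 10.6 169.3] 75.5 [ 0.442 -0.063  0.039] 773
block rear [516.6  36.7] [ 27.7 193.1] 0.31 [0.516 0.048 0.023] 1299
[6.03500e-01 3.14000e-02 4.62000e-02 2.94000e-02 7.37583e+01 2.64886e+01]
[6.02000e-01 8.88000e-02 4.62000e-02 2.91000e-02 7.30196e+01 2.68021e+01]
[ 6.04300e-01 -2.56000e-02  4.61000e-02  1.72000e-02  7.18024e+01
  2.76476e+01]
n [4.619000e-01 3.052000e-01 2.720000e-02 1.233000e-01 1.046376e+02
 2.966990e+01]
n [ 5.768000e-01 -1.694000e-01  2.660000e-02  1.232000e-01  2.182923e+02
  1.715110e+01]
n [ 5.865000e-01 -2.478000e-01  2.670000e-02  6.930000e-02  2.114941e+02
  1.401855e+02]
n [ 6.238000e-01  2.913000e-01  2.710000e-02 -2.080000e-02  1.046037e+02
  2.914130e+01]
```

Bar locked open (75.5°, knob top 85 mm). Now the first drilled blank.

```bash
sed -i 's/^J0=.*JY=.01;/J0=np.array([.590,.0312]); JY=.015;/' h.py; cat >> h.py <<'E'
def T2(x,y): return TR+R.from_euler('z',TY).as_matrix()[:2,:2]@[x,y]
def drilled(gy,tx,gx=.022,pull=.047):
    yw=np.pi+JY
    manip.set_gripper(.042)
    manip.move_pose(P3(J(gx,gy),.13),rot(yw))
    manip.move_linear(P3(J(gx,gy),.029),.15); st("at")
    manip.set_gripper(0,20); st("grip")
    manip.move_linear(P3(J(gx-pull,gy),.0305),.08); st("pulled")
    manip.move_linear(P3(J(gx-pull,gy),.16),.15); s=st("lift")
    if s["gripper_width"]<.02: return False
    # blank centre lies .0105 beyond grasp along blank (+x jig -> tray +/-y)
    yt=np.pi/2+TY            # tool turned -90deg from jig: blank +x -> tray -y
    p=T2(tx,.0105)
    manip.move_pose(P3(p,.13),rot(yt))
    s=st("over tray")
    if s["gripper_width"]<.02: return False
    manip.move_linear(P3(p,.018),.15); st("low")
    manip.set_gripper(.040); manip.move_linear(P3(p,.13),.2); return True
E
python3 - <<'E'
from h import *
print(drilled(-.058,.057))
img,z,K,T=cap("scene"); cv2.imwrite("pics/s3.png",cv2.resize(img[150:360,180:460],None,fx=2.5,fy=2.5))
E
```

```text
at t13.6 p [ 0.6139 -0.0264  0.0303] F [0.1 0.1 0.9] Mz -0.03 w 0.0422 g 0.0
grip t13.9 p [ 0.6141 -0.0259  0.0305] F [-0.4  4.3  4.7] Mz 0.04 w 0.0273 g 20.0
pulled t14.7 p [ 0.5648 -0.0269  0.0308] F [-2.9  5.4  7.9] Mz -0.02 w 0.0279 g 20.0
lift t15.7 p [ 0.5649 -0.0273  0.1586] F [-0.4 -0.  -0.7] Mz 0.02 w 0.0279 g 20.0
over tray t16.8 p [ 0.6396 -0.2279  0.1291] F [ 0.2 -1.3 -0.8] Mz -0.02 w 0.0277 g 20.0
low t17.7 p [ 0.6405 -0.2283  0.0181] F [ 0.   0.2 -0.3] Mz -0.02 w 0.0275 g 20.0
True
```

View pics/s3.png

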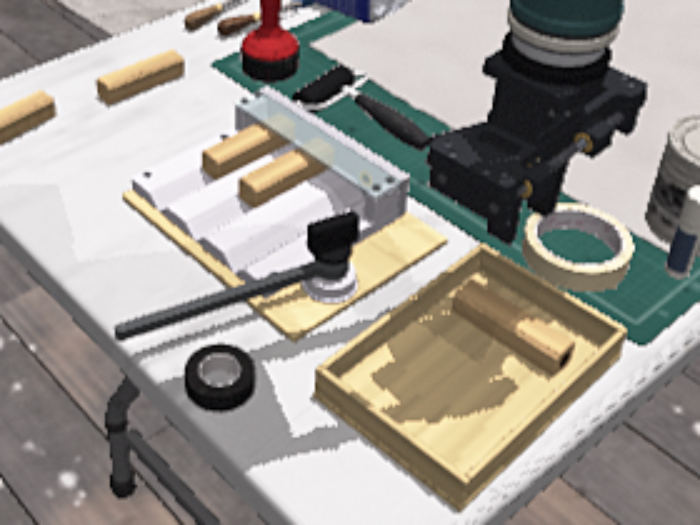

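First blank lies in the tray at (513,325) in the crop, clear of the walls. Continue with the others.

```bash
python3 - <<'E'
from h import *
ok=drilled(0,0) and drilled(.058,-.057)
print(ok)
img,z,K,T=cap("scene"); cv2.imwrite("pics/s4.png",cv2.resize(img[150:360,140:460],None,fx=2.4,fy=2.4))
img,z,K,T=cap("side")
for o in wood(img,z,K,T,.012,.033): print(np.round(o,3))
E
```

```text
at t20.9 p [0.6129 0.0312 0.0297] F [0.7 0.3 0.6] Mz -0.02 w 0.0418 g 0.0
grip t21.3 p [0.6132 0.0322 0.0305] F [-0.1  3.7  5.4] Mz 0.02 w 0.0279 g 20.0
pulled t22.0 p [0.5638 0.0311 0.0307] F [-4.2  5.   8. ] Mz -0.01 w 0.0278 g 20.0
lift t23.1 p [0.564  0.0306 0.1586] F [-0.4 -0.5 -0.4] Mz 0.08 w 0.0277 g 20.0
over tray t24.1 p [ 0.5828 -0.2318  0.1291] F [ 0.5 -0.9 -0.9] Mz 0.02 w 0.0279 g 20.0
low t25.0 p [ 0.5838 -0.2322  0.0182] F [ 0.6 -0.3 -0.5] Mz -0.03 w 0.0277 g 20.0
at t28.4 p [0.612  0.0893 0.0297] F [0.6 0.8 1.1] Mz 0.04 w 0.0423 g 0.0
grip t28.7 p [0.6124 0.0902 0.0305] F [0.1 0.9 4.4] Mz 0.01 w 0.0282 g 20.0
pulled t29.5 p [0.5626 0.0892 0.0307] F [-3.   5.2  8.9] Mz 0.05 w 0.0279 g 20.0
lift t30.5 p [0.5631 0.0885 0.1585] F [-0.1  1.  -0.3] Mz -0.06 w 0.0279 g 20.0
over tray t31.7 p [ 0.5265 -0.2358  0.1296] F [ 0.5  0.6 -0.4] Mz -0.03 w 0.0279 g 20.0
low t32.6 p [ 0.5269 -0.2362  0.0181] F [ 0.5  0.8 -1.2] Mz -0.06 w 0.0279 g 20.0
True
[ 5.89000e-01 -2.57000e-01  2.50000e-02  6.90000e-02  2.07436e+02
  1.34853e+02]
[ 5.27000e-01 -1.74000e-01  2.20000e-02  5.80000e-02  1.06986e+02
  2.83700e+01]
[6.23000e-01 3.08000e-01 2.30000e-02 1.75000e-01 1.03728e+02 2.96230e+01]
[4.97000e-01 3.78000e-01 2.30000e-02 2.75000e-01 1.01551e+02 2.54210e+01]
```

View pics/s4.png

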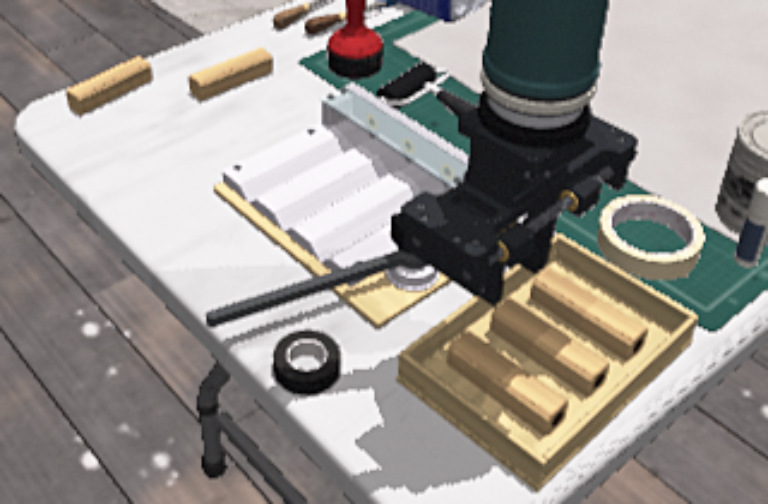

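All three drilled blanks are in the tray (crop (505,385), (550,345), (590,310)); one new blank has been knocked aside. Closer look at the new ones.

```bash
cat >> h.py <<'E'
def new(o,gy,back=.015):
    x,y,_,a=o[:4]
    p=np.array([x,y])-back*np.array([np.cos(a),np.sin(a)])
    manip.set_gripper(.06); manip.move_pose(P3(p,.12),rot(np.pi+a))
    manip.move_linear(P3(p,.009),.15); st("at")
    manip.set_gripper(0,20); st("grip")
    manip.move_linear(P3(p,.14),.15); s=st("lift")
    if s["gripper_width"]<.02: return False
    g=-.010-back
    manip.move_pose(P3(J(g,gy),.12),rot(np.pi+JY))
    s=st("over jig")
    if s["gripper_width"]<.02: return False
    manip.move_linear(P3(J(g,gy),.034),.15); manip.move_linear(P3(J(g,gy),.029),.03); st("low")
    return True
E
python3 - <<'E'
from h import *
manip.move_pose([.44,.33,.33],rot(np.pi)); manip.dwell(.2)
img,z,K,T=cap("wrist"); cv2.imwrite("pics/w3.png",img)
L=[o for o in wood(img,z,K,T,.02,.033) if o[1]>.2 and o[0]<.7 and abs(o[4]-105)<6]
for o in L: print(np.round(o,4))
E
```

```text
[4.984000e-01 3.643000e-01 2.720000e-02 1.156000e-01 1.057744e+02
 2.692770e+01]
[ 6.227000e-01  2.954000e-01  2.720000e-02 -3.000000e-02  1.060419e+02
  2.624410e+01]
```

```bash
python3 - <<'E'
from h import *
ok=new((.4984,.3643,0,.1156),0)
img,z,K,T=cap("scene"); cv2.imwrite("pics/s5.png",cv2.resize(img[150:330,140:440],None,fx=2.5,fy=2.5)); print(ok)
E
```

```text
at t38.5 p [0.4845 0.3632 0.0103] F [ 0.8 -0.1 -0.2] Mz 0.03 w 0.0603 g 0.0
grip t39.1 p [0.4837 0.3627 0.0094] F [-1.2  0.1  2.1] Mz -0.03 w 0.0279 g 20.0
lift t40.1 p [0.4827 0.362  0.1387] F [ 0.2 -0.1 -1.2] Mz 0.03 w 0.0278 g 20.0
over jig t41.4 p [0.565  0.0317 0.1199] F [-0.   0.6  0.1] Mz -0.02 w 0.0275 g 20.0
low t42.5 p [0.5653 0.0308 0.0295] F [ 0.   0.3 -0.6] Mz 0.05 w 0.0280 g 20.0
True
```

View pics/s5.png

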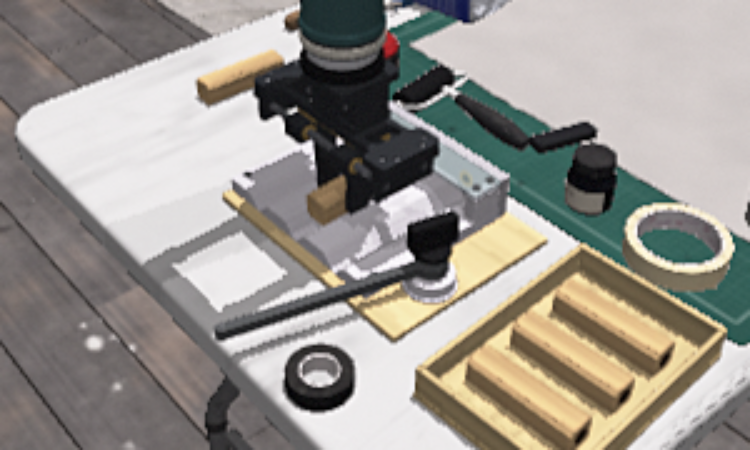

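Blank is held in the middle groove, well aligned (tail at (325,203)). Let it seat, regrip lightly and slide home.

```bash
cat >> h.py <<'E'
def slide(gy,back=.015,travel=.047):
    manip.set_gripper(.040); manip.dwell(.2)
    manip.set_gripper(0,8); s0=st("regrip"); f0=s0["contact_force"][0]
    g=-.010-back; d=0
    while d<travel:
        d+=.004 if d<.036 else .0015
        manip.move_linear(P3(J(g+d,gy),.029),.04); s=manip.state(); f=s["contact_force"][0]-f0
        if f<-5: break
    st("end d=%.4f f=%.1f"%(d,f))
    manip.set_gripper(.040)
    manip.move_linear(P3(J(g+d,gy),.13),.2)
E
python3 - <<'E'
from h import *
slide(0)
ok=new((.6227,.2954,0,-.03),.058)
if ok: slide(.058)
manip.move_pose([.50,0.06,.30],rot(np.pi)); manip.dwell(.2)
img,z,K,T=cap("wrist"); cv2.imwrite("pics/w4.png",img)
for o in wood(img,z,K,T,.04,.05): print(np.round(o,4))
E
```

```text
regrip t43.4 p [0.5651 0.0313 0.0291] F [-0.3  3.   0.2] Mz 0.01 w 0.0280 g 8.0
end d=0.0435 f=-6.4 t46.9 p [0.606  0.0319 0.0285] F [-6.8  6.   6.8] Mz 0.03 w 0.0280 g 8.0
at t50.4 p [0.6087 0.2959 0.01  ] F [-0.7 -0.2  0.1] Mz -0.01 w 0.0601 g 0.0
grip t51.0 p [0.6079 0.296  0.0095] F [-0.4 -0.1  2.8] Mz 0.05 w 0.0281 g 20.0
lift t52.0 p [0.6068 0.2954 0.1386] F [-0.8 -0.4 -0.5] Mz 0.03 w 0.0278 g 20.0
over jig t52.8 p [0.5646 0.0894 0.12  ] F [-0.2  0.6 -0.8] Mz 0.03 w 0.0278 g 20.0
low t53.9 p [0.5645 0.0888 0.0295] F [ 0.2 -0.1 -0.6] Mz 0.02 w 0.0280 g 20.0
regrip t54.8 p [0.5642 0.0892 0.0291] F [0.2 2.3 1.2] Mz 0.02 w 0.0276 g 8.0
end d=0.0405 f=-5.7 t57.8 p [0.6027 0.0899 0.0287] F [-5.5  5.8  6.2] Mz 0.02 w 0.0281 g 8.0
[6.02500e-01 8.90000e-02 4.63000e-02 3.14000e-02 7.39282e+01 2.65126e+01]
[6.03800e-01 3.20000e-02 4.63000e-02 1.85000e-02 7.44229e+01 2.72770e+01]
```

View pics/w4.png

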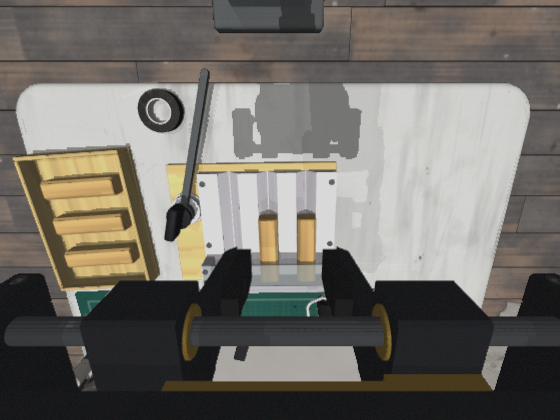

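Both new blanks sit where the drilled ones were when home (visible length 74 mm vs 73–74 before; bars at (268,238), (306,238)). A gentle confirming push on the tails, then close the bar.

```bash
python3 - <<'E'
from h import *
manip.set_gripper(0,5)
for gy in (.058,0):
    manip.move_pose(P3(J(-.05,gy),.12),rot(np.pi+JY)); manip.move_linear(P3(J(-.05,gy),.032),.15); manip.dwell(.2)
    s=st("start"); f0=s["contact_force"][0]; x=-.042
    manip.move_linear(P3(J(x,gy),.032),.05)
    while x<-.022:
        x+=.0012; manip.move_linear(P3(J(x,gy),.032),.02); f=manip.state()["contact_force"][0]-f0
        if f<-9: break
        if f<-1: print("x %.4f f %.1f"%(x,f))
    st("end x=%.4f f=%.1f"%(x,f))
    manip.move_linear(P3(J(-.05,gy),.032),.1); manip.move_linear(P3(J(-.05,gy),.12),.2)
manip.move_pose([.50,0.06,.30],rot(np.pi)); manip.dwell(.2)
img,z,K,T=cap("wrist")
for o in wood(img,z,K,T,.04,.05): print(np.round(o,4))
E
```

```text
start t62.3 p [0.5404 0.0886 0.0335] F [ 0.5 -0.1  0. ] Mz 0.01 w 0.0008 g 0.0
x -0.0360 f -1.3
x -0.0288 f -4.6
x -0.0276 f -7.6
end x=-0.0264 f=-9.7 t65.9 p [0.5594 0.0887 0.0313] F [-9.2  0.2  6.6] Mz 0.04 w 0.0007 g 5.0
start t68.1 p [0.5412 0.0305 0.0334] F [ 0.6  0.1 -0.4] Mz 0.01 w 0.0002 g 0.0
x -0.0408 f -1.4
x -0.0396 f -1.2
x -0.0300 f -1.4
x -0.0288 f -4.0
x -0.0276 f -6.6
end x=-0.0264 f=-10.7 t71.7 p [0.5603 0.0308 0.0313] F [-10.1   0.1   6.8] Mz 0.05 w 0.0003 g 4.7
[ 5.95000e-01  3.16000e-02  4.62000e-02 -1.03000e-02  5.54890e+01
  2.68099e+01]
[5.98700e-01 8.88000e-02 4.62000e-02 3.08000e-02 6.57270e+01 2.56383e+01]
```

Both hit a hard stop with tails at jig x ≈ -20 mm: home. Close the bar.

```bash
python3 - <<'E'
from h import *
k=np.array([.5635,-.0946]); y0=np.pi/2+JY
manip.set_gripper(.044)
manip.move_pose(P3(k,.15),rot(y0+1.3))
manip.move_linear(P3(k,.062),.12); st("down")
manip.set_gripper(0,30); st("grip")
manip.move_linear(P3(k,.0560),.02); s=st("pressed")
for a in (1.2,.8,.4,.1,0,-.02):
    manip.set_joints(inverse_kinematics(P3(k,.0555),rot(y0+a))); s=st(a)
    if abs(s["moment"][2])>1.0: print("STOP"); break
manip.set_gripper(.044); manip.move_linear(P3(k,.15),.15)
manip.move_pose([.46,0.06,.36],rot(np.pi)); manip.dwell(.2)
img,z,K,T=cap("wrist"); P=cloud(z,K,T); X,Y,Z=[P[...,i] for i in range(3)]; cv2.imwrite("pics/w5.png",img)
def rect(m,name):
    q=P[m]; c,s,a=cv2.minAreaRect((q[:,:2]*1000).astype(np.float32)); print(name,np.round(c,1),np.round(s,1),round(a,2),np.median(q,0).round(4),len(q))
rect((Z>.07)&(Z<.1)&(abs(X-.56)<.06)&(abs(Y+.09)<.06),"knobtop")
rect((Z>.034)&(Z<.043)&(abs(X-.56)<.012)&(Y>-.06)&(Y<.14),"bar")
for o in wood(img,z,K,T,.04,.05): print(np.round(o,4))
E
```

```text
down t76.2 p [ 0.5643 -0.0946  0.0628] F [ 0.  -0.1 -0. ] Mz -0.01 w 0.0440 g 0.0
grip t76.8 p [ 0.5638 -0.0945  0.0624] F [0.1 1.8 3.2] Mz 0.04 w 0.0140 g 30.0
pressed t77.2 p [ 0.5639 -0.0945  0.0567] F [-2.   2.3  7.9] Mz 0.02 w 0.0139 g 30.0
1.2 t77.5 p [ 0.5639 -0.0945  0.0563] F [-2.3  2.1  8.6] Mz -0.08 w 0.0136 g 30.0
0.8 t78.0 p [ 0.564  -0.0943  0.0563] F [-2.   2.9  8.6] Mz -0.07 w 0.0137 g 30.0
0.4 t78.4 p [ 0.5642 -0.0942  0.0564] F [-0.7  4.   7.2] Mz -0.05 w 0.0140 g 30.0
0.1 t78.8 p [ 0.5644 -0.0941  0.0565] F [-0.5  3.2  7.9] Mz -0.07 w 0.0134 g 30.0
0 t79.1 p [ 0.5645 -0.0941  0.0565] F [-0.3  3.5  7.6] Mz 0.02 w 0.0141 g 30.0
-0.02 t79.3 p [ 0.5644 -0.0941  0.0565] F [-0.9  3.8  7.5] Mz 0.45 w 0.0137 g 30.0
knobtop [562.  -94.3] [14.1 47.7] 1.45 [ 0.5593 -0.0928  0.0843] 338
bar [561.3  23.5] [165.3  17.3] 89.19 [0.5604 0.0289 0.0392] 678
[6.04000e-01 3.21000e-02 4.62000e-02 1.68000e-02 7.36454e+01 2.72615e+01]
[6.02200e-01 8.86000e-02 4.62000e-02 2.59000e-02 7.35839e+01 2.59400e+01]
```

View pics/w5.png

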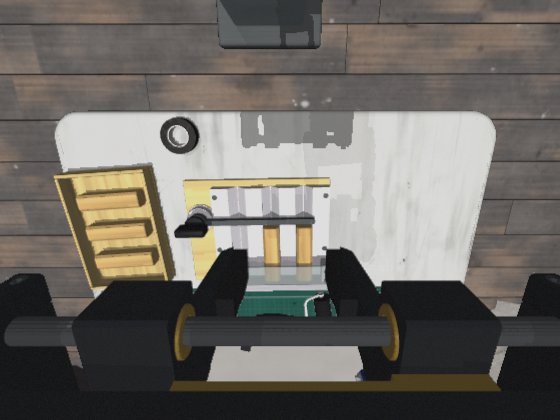

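Bar lies closed across behind both blanks (row 220), knob top at about its raised height, three drilled blanks in the tray. Hand in.

```bash
python3 -c "
from h import *
print(order.close_job()); st()"
```

```text
the job is handed in; nothing more can be done
None
the job is handed in; nothing more can be done
```

Job handed in at about 81 s, result not shown to me: three drilled blanks in the tray, both new blanks (only two were there) pushed home, and the keeper bar closed with its knob up by the last camera check.

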